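Reverse the press stamps onto the empty rack

ROBOT

A 7-joint arm with a two-finger parallel gripper is mounted at the origin on the work surface. World frame = base frame: x ahead of the robot, y to its left, z up, the work surface at z = 0. Lengths are in m, angles in degrees, forces in N, time in s.
With the tool pointing down it reaches from about 0.4 to 0.85 m from the base axis. Payload 10.4 kg.
Tool frame: the origin (TCP) lies at the very end of the fingers, on their centre line; the grasp point (between the pads) lies 19 mm behind it; x points along the fingers, y is the direction in which the jaws open and shut, and the axes are right-handed (so a half turn about x gives the same grasp; the last joint's range is limited). The gripper opens to 87 mm and grips with 3 to 60 N. Pads are 19 mm wide; open, the fingers measure 117 mm over their backs; the gripper's body (75 mm by 190 mm) begins 51 mm behind the grasp point.
Start: joints at [-74.003, 19.034, -3.707, 83.658, 1.238, 77.344, -5.071], TCP at [0.186, 0.597, 0.223] pointing down, gripper open.
Joint ranges: [-148.97, 148.97], [-28.65, 121.19], [-84.17, 76.75], [9.2, 138.47], [-72.65, 252.65], [3.7, 117.97], [-149.18, 149.18]. Speed limits (degrees/s): [127.2, 127.2, 159.86, 159.86, 180, 180, 180].

INTERFACE

Orientations are given as a 3x3 rotation matrix whose columns are the frame's x, y, z axes.
In Python, from bench import robot gives the robot as it stands.
- The arm moves only by the tool drive_tool, never from a script. Its argument "plan" is a list of rows, each an object of numbers: "claw": the opening, from 0 (shut) to 1 (fully open); "x", "y", "z": the shift along the tool's x, y, z in cm; "twist": the turn about the tool's x in degrees. A call has 1 to 5 rows; each row is the pose to reach, as a shift and turn from the pose commanded when the call began, along the tool's axes at that moment; what a row does not reach only later rows make up. A row lasts 1/12 s, in which the tool goes at most 41.7 mm and 7.16 degrees, less where a joint would pass 70% of its speed; a pose out of reach is approached as far as the arm can. A call with a gripper value outside its range is refused whole. The fingers move at their own pace and stop on an object; "squeeze" is the grip in N (left out, the last holds). Time passes only in rows, so rows that repeat a pose let the fingers close. It gives the time, the measured TCP pose, the force and the opening at its end, in the units of the state.
- robot.get_obs(): the state, without advancing time (a new reading comes with each control period).
- robot.grab_frame(name): name is "side" or "top"; returns a dict with "pixels" (480x640x3 uint8, red, green, blue), "fx", "fy", "cx", "cy" (pixels), "pose" (4x4, takes a point from camera to world coordinates). Camera axes: x right, y up, looking along -z (the intrinsics and any distortion apply to the point x, -y, -z); pixel columns grow to the right and rows downward; lengths in m; the calibration is good to about 2 mm. A picture is of the moment at which its call begins. There is no depth.
- robot.hand_in(): hands the job in, once; it reports no verdict.
Trained networks look in a picture, given as the dict that the camera call returned (one of the last four; its "shot" number tells which), for a name from the list of things; names that differ only in an ending like _2 or _b are one class to them, and where a whole thing is asked for, a point or a joint stands for the part that bears it (a point fixed in the world has none). Each returns a list of dicts, best first, with "score" (0 to 1); they miss things now and then, are a little off and sometimes report something else, mostly with a low value. They report only what shows in the picture. A call takes as long as a camera call. They do not tell look-alikes from the thing itself.
- robot.boxes_of(picture, query): "location" ([x, y, z] in m, in world coordinates, good to about 4 mm: the middle of the surface that is visible of it).
- robot.trace(picture, query): "pixels" (480x640 bool, what is visible of it).
The state is a dict: "clock": time; "joint_pos": joint angles; "qvel": joint speeds; "joint_efforts": joint torques, N m; "tool_pos": TCP position; "tcp_rot": TCP orientation; "contact_force": force on the tool from outside, world axes, zero at the start; "moment": the same for the moment, N m; "finger_gap": opening from 0.0 (shut) to 1.0 (fully open).
Only numpy, scipy, OpenCV 4.12 (cv2) and the standard library are available. Lean on these libraries where they do the work, as an engineer would, in place of code of your own. Each camera call takes 0.05 s, during which the arm holds its last target. There are 200 camera calls.

TASK

The next batch of clay tablets is pressed in the opposite sequence: move the four brass-footed hand stamps from the dark rack to the empty pale rack in reverse order, so that the one now farthest left stands farthest right and so on, one in the middle of each bay. Set each down gently, flat on its foot with the handle up; do not tip or drop any of them, and leave the bowl, the jar and the mould plate where they are.

Things in the scene. Friction and masses are not known exactly. Their poses are not given: they have to be found in the camera images.
- round_stamp_mid (a point): Loose hand stamp, about 0.18 kg, 92 mm tall, upright on its pad in the old rack: brass round disc foot of diameter 42 mm, 12 mm thick, under an upright round pale wood handle of diameter 26 mm (16 to 92 mm above the underside). The point is on its vertical axis half-way up, 46 mm above the underside; z up. Its x and y are at first nearly the old rack's.
- square_stamp_mid (a point): Loose hand stamp, about 0.18 kg, 74 mm tall, upright on its pad in the old rack: brass square foot 38 x 38 mm, 12 mm thick, under an upright round pale wood handle of diameter 26 mm (16 to 74 mm above the underside). The point is on its vertical axis half-way up, 37 mm above the underside; z up. Its x and y are at first nearly the old rack's.
- bar_stamp_mid (a point): Loose hand stamp, about 0.18 kg, 86 mm tall, upright on its pad in the old rack: brass oblong foot, 54 mm along the stamp's own x (across the rack) by 26 mm along y, 12 mm thick, under an upright round pale wood handle of diameter 26 mm (16 to 86 mm above the underside). The point is on its vertical axis half-way up, 43 mm above the underside; z up. Its x and y are at first nearly the old rack's.
- cross_stamp_mid (a point): Loose hand stamp, about 0.18 kg, 80 mm tall, upright on its pad in the old rack: brass plus-shaped foot, two crossing bars each 50 x 18 mm, along x and y, 12 mm thick, under an upright round pale wood handle of diameter 26 mm (16 to 80 mm above the underside). The point is on its vertical axis half-way up, 40 mm above the underside; z up. Its x and y are at first nearly the old rack's.
- round_pad: Thin grey felt pad (round, diameter 56 mm, 3 mm thick) fixed on the old rack, on which the round-footed stamp stands at the start; it shows all round the foot and marks that stamp's old place. Origin at the centre of its underside, z up.
- square_pad: Thin grey felt pad (square, 52 x 52 mm, 3 mm thick) fixed on the old rack, on which the square-footed stamp stands at the start; it shows all round the foot and marks that stamp's old place. Origin at the centre of its underside, z up.
- bar_pad: Thin grey felt pad (oblong, 68 mm along x by 40 mm along y, 3 mm thick) fixed on the old rack, on which the bar-footed stamp stands at the start; it shows all round the foot and marks that stamp's old place. Origin at the centre of its underside, z up.
- cross_pad: Thin grey felt pad (plus-shaped, 64 mm over all along x and y, arms 32 mm wide, 3 mm thick) fixed on the old rack, on which the cross-footed stamp stands at the start; it shows all round the foot and marks that stamp's old place. Origin at the centre of its underside, z up.
- old_rack: Dark wooden rack, fixed, full at first: board 80 mm (x) by 304 mm (y), 12 mm thick, with 30 mm high end cheeks (324 mm over all) and four places in a row, centred at x = 0, y = +111, +37, -37, -111 mm, each with a pad on the board's top. Origin at the centre of the underside, z up, y roughly to the robot's left (within 7 degrees). Either rack may be the nearer.
- new_rack: Pale wooden rack with dark rims, fixed, empty, outside like the old rack. Floor 12 mm above the origin; four bays in a row centred at x = 0, y = +111, +37, -37, -111 mm, each 68 mm square inside, parted by 6 mm strips 12 mm high above the floor; front and back rims 10 mm. Origin at the centre of the underside, z up, y roughly to the robot's left (within 7 degrees).
- bowl: Bystander: loose white ceramic bowl, rim diameter 84 mm, 45 mm high, to the left of the racks. Origin at the centre of its underside.
- paste_jar: Bystander: loose squat grey jar with a blue cap, diameter 64 mm, 50 mm high, to the right of the racks. Origin at the centre of its underside.
- mould_plate: Bystander: loose dark steel mould plate with twelve round pockets, 100 x 130 x 14 mm, to the right of the racks. Origin at the centre of its underside.
There are look-alikes about, which are no part of the job. What is shaped like the part that bears bar_stamp_mid but pink is not meant. Leave any orange look-alike of the part that bears round_stamp_mid alone.

How it is judged (in metres and radians):
At the end, for the whole second after the job is handed in: Each stamp is upright (0.08 rad) and at rest on the new rack's floor (height within 4 mm), in the bay that mirrors its pad's place in the old rack (y = +111 mm to -111 mm, +37 to -37, and so on), within 14 mm of the bay's centre along the rack's x and 16 mm along y (x of round_stamp_mid in the frame of new_rack between -0.014 and 0.014 m and z of round_stamp_mid in the frame of new_rack between 0.054 and 0.062 m and angle between each of round_stamp_mid, square_stamp_mid, bar_stamp_mid, cross_stamp_mid's own z axis and vertical below 0.08 rad and linear speed of each of round_stamp, square_stamp, bar_stamp, cross_stamp below 0.02 m/s and angular speed of each of round_stamp, square_stamp, bar_stamp, cross_stamp below 0.2 rad/s and ((y of round_pad in the frame of old_rack between 0.091 and 0.131 m and y of round_stamp_mid in the frame of new_rack between -0.127 and -0.095 m) or (y of round_pad in the frame of old_rack between 0.017 and 0.057 m and y of round_stamp_mid in the frame of new_rack between -0.053 and -0.021 m) or (y of round_pad in the frame of old_rack between -0.057 and -0.017 m and y of round_stamp_mid in the frame of new_rack between 0.021 and 0.053 m) or (y of round_pad in the frame of old_rack between -0.131 and -0.091 m and y of round_stamp_mid in the frame of new_rack between 0.095 and 0.127 m)) and x of square_stamp_mid in the frame of new_rack between -0.014 and 0.014 m and z of square_stamp_mid in the frame of new_rack between 0.045 and 0.053 m and ((y of square_pad in the frame of old_rack between 0.091 and 0.131 m and y of square_stamp_mid in the frame of new_rack between -0.127 and -0.095 m) or (y of square_pad in the frame of old_rack between 0.017 and 0.057 m and y of square_stamp_mid in the frame of new_rack between -0.053 and -0.021 m) or (y of square_pad in the frame of old_rack between -0.057 and -0.017 m and y of square_stamp_mid in the frame of new_rack between 0.021 and 0.053 m) or (y of square_pad in the frame of old_rack between -0.131 and -0.091 m and y of square_stamp_mid in the frame of new_rack between 0.095 and 0.127 m)) and x of bar_stamp_mid in the frame of new_rack between -0.014 and 0.014 m and z of bar_stamp_mid in the frame of new_rack between 0.051 and 0.059 m and ((y of bar_pad in the frame of old_rack between 0.091 and 0.131 m and y of bar_stamp_mid in the frame of new_rack between -0.127 and -0.095 m) or (y of bar_pad in the frame of old_rack between 0.017 and 0.057 m and y of bar_stamp_mid in the frame of new_rack between -0.053 and -0.021 m) or (y of bar_pad in the frame of old_rack between -0.057 and -0.017 m and y of bar_stamp_mid in the frame of new_rack between 0.021 and 0.053 m) or (y of bar_pad in the frame of old_rack between -0.131 and -0.091 m and y of bar_stamp_mid in the frame of new_rack between 0.095 and 0.127 m)) and x of cross_stamp_mid in the frame of new_rack between -0.014 and 0.014 m and z of cross_stamp_mid in the frame of new_rack between 0.048 and 0.056 m and ((y of cross_pad in the frame of old_rack between 0.091 and 0.131 m and y of cross_stamp_mid in the frame of new_rack between -0.127 and -0.095 m) or (y of cross_pad in the frame of old_rack between 0.017 and 0.057 m and y of cross_stamp_mid in the frame of new_rack between -0.053 and -0.021 m) or (y of cross_pad in the frame of old_rack between -0.057 and -0.017 m and y of cross_stamp_mid in the frame of new_rack between 0.021 and 0.053 m) or (y of cross_pad in the frame of old_rack between -0.131 and -0.091 m and y of cross_stamp_mid in the frame of new_rack between 0.095 and 0.127 m))); the robot touches nothing.
It fails at once if a stamp was tipped over (angle between any of round_stamp_mid, square_stamp_mid, bar_stamp_mid, cross_stamp_mid's own z axis and vertical above 0.6 rad).
It fails at once if a stamp was dropped or slammed into the new rack (faster than 0.45 m/s in the last 12 mm) ((linear speed of round_stamp above 0.45 m/s and z of round_stamp_mid in the frame of new_rack below 0.07 m and x of round_stamp_mid in the frame of new_rack between -0.045 and 0.045 m and y of round_stamp_mid in the frame of new_rack between -0.165 and 0.165 m) or (linear speed of square_stamp above 0.45 m/s and z of square_stamp_mid in the frame of new_rack below 0.061 m and x of square_stamp_mid in the frame of new_rack between -0.045 and 0.045 m and y of square_stamp_mid in the frame of new_rack between -0.165 and 0.165 m) or (linear speed of bar_stamp above 0.45 m/s and z of bar_stamp_mid in the frame of new_rack below 0.067 m and x of bar_stamp_mid in the frame of new_rack between -0.045 and 0.045 m and y of bar_stamp_mid in the frame of new_rack between -0.165 and 0.165 m) or (linear speed of cross_stamp above 0.45 m/s and z of cross_stamp_mid in the frame of new_rack below 0.064 m and x of cross_stamp_mid in the frame of new_rack between -0.045 and 0.045 m and y of cross_stamp_mid in the frame of new_rack between -0.165 and 0.165 m)).
It fails at once if the bowl, jar or mould plate was disturbed (distance of any of bowl, paste_jar, mould_plate from where it was at the start of the episode above 0.02 m).
It also fails if it takes over 90 s, if anything falls off the work surface, if the arm or the gripper's body presses on something with over 40 N, if the wrist force passes 120 N, or if a joint passes its speed limit or range.

## Working session

There is one attempt and no reset: what is moved stays moved. The work goes in short steps, Python scripts to look and compute and a tool call to move; the robot and the scene stay as the last step left them, time stands still between calls to the robot, and variables do not carry over. Pictures are saved under pics/ and viewed, about 12 in all and at most 16, crops included, and the job is handed in when it is done.

Besides the shell and the picture viewer there is one more tool, called after ">>>" by a JSON object that holds its "fn" and its "kwargs", one argument or row to a line. drive_tool: Moves the arm, as the interface text tells. Its arguments: {"type":"object","properties":{"plan":{"type":"array","items":{"type":"object","properties":{"claw":{"type":"number"},"x":{"type":"number"},"y":{"type":"number"},"z":{"type":"number"},"twist":{"type":"number"}}}},"squeeze":{"type":"number"}},"required":["plan"]}

```bash
ls; mkdir -p pics; python3 - <<'E'
from bench import robot
import cv2, numpy as np
o=robot.get_obs(); print({k:np.round(v,3).tolist() for k,v in o.items()})
for n in ("top","side"):
    p=robot.grab_frame(n); cv2.imwrite(f"pics/{n}1.png",p["pixels"][:,:,::-1])
    print(n,p["fx"],p["cx"],p["cy"],[k for k in p],np.round(p["pose"],3).tolist())
    for q in ["round_stamp_mid","square_stamp_mid","bar_stamp_mid","cross_stamp_mid","round_pad","square_pad","bar_pad","cross_pad","old_rack","new_rack","bowl","paste_jar","mould_plate"]:
        print(q,[(np.round(d["location"],3).tolist(),round(float(d["score"]),2)) for d in robot.boxes_of(p,q)])
E
```

```text
pics
{'clock': 0.0, 'joint_pos': [-74.003, 19.071, -3.706, 83.703, 1.237, 77.345, -5.07], 'qvel': [0.088, -0.032, 0.085, 0.046, -0.043, 0.087, -0.091], 'joint_efforts': [0.001, -62.326, 0.025, -38.989, -0.061, 0.04, 0.0], 'tool_pos': [0.186, 0.596, 0.222], 'tcp_rot': [[-0.0, 0.297, 0.955], [-0.001, 0.955, -0.297], [-1.0, -0.001, 0.0]], 'contact_force': [-0.125, 0.433, 0.25], 'moment': [0.019, -0.033, 0.001], 'finger_gap': 1.001}
top 577.3896989078485 316.2961640216718 239.67168620901552 ['pixels', 'fx', 'fy', 'cx', 'cy', 'pose', 'shot'] [[0.028, 0.985, -0.169, 0.326], [-1.0, 0.028, -0.005, 0.001], [-0.0, 0.169, 0.986, 1.26], [0.0, 0.0, 0.0, 1.0]]
round_stamp_mid [([0.376, -0.046, 0.012], 0.72), ([0.478, 0.019, 0.062], 0.62)]
square_stamp_mid [([0.472, -0.048, 0.027], 0.89)]
bar_stamp_mid [([0.476, 0.165, 0.043], 0.79), ([0.377, 0.118, 0.014], 0.74)]
cross_stamp_mid [([0.47, 0.092, 0.023], 0.66)]
round_pad [([0.473, 0.02, 0.016], 0.49)]
square_pad [([0.486, -0.052, 0.019], 0.76)]
bar_pad [([0.477, 0.155, 0.014], 0.69)]
cross_pad [([0.474, 0.096, 0.016], 0.82)]
old_rack [([0.481, 0.055
[... 456 characters left out ...]
[([0.482, 0.008, 0.064], 0.9), ([0.384, -0.064, 0.04], 0.86), ([0.478, -0.064, 0.042], 0.31)]
square_stamp_mid [([0.48, -0.062, 0.045], 0.68)]
bar_stamp_mid [([0.478, 0.165, 0.056], 0.82), ([0.475, 0.088, 0.06], 0.71), ([0.379, 0.108, 0.037], 0.65), ([0.482, 0.01, 0.066], 0.31)]
cross_stamp_mid [([0.474, 0.085, 0.062], 0.93)]
round_pad [([0.464, 0.017, 0.018], 0.46)]
square_pad [([0.489, -0.073, 0.015], 0.73), ([0.572, 0.366, 0.03], 0.57)]
bar_pad [([0.465, 0.158, 0.016], 0.59)]
cross_pad [([0.47, 0.084, 0.015], 0.63)]
old_rack [([0.466, -0.0, 0.012], 0.92)]
new_rack [([0.647, -0.059, 0.018], 0.9)]
bowl [([0.573, 0.368, 0.027], 0.72)]
paste_jar []
mould_plate [([0.673, -0.354, 0.011], 0.83)]
```

View pics/top1.png

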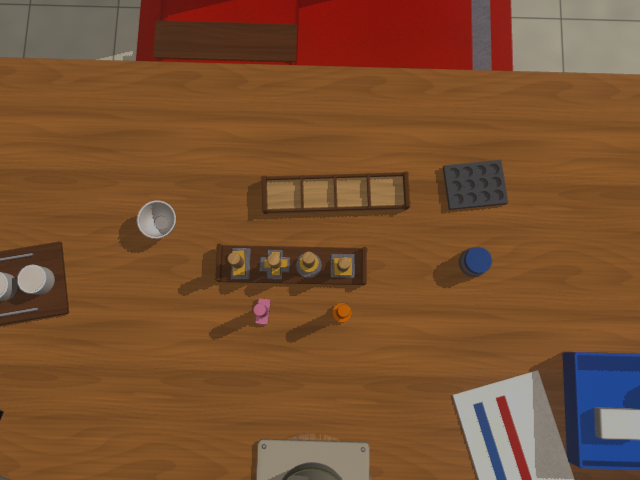

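View pics/side1.png

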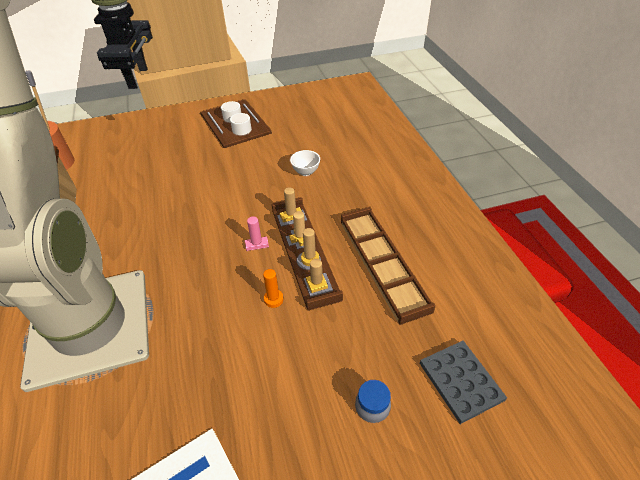

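The rows run left to right as bar (237,262), cross (275,262), round (309,262) and square (343,265). The pink bar (262,311) and orange round (342,313) stand in front on the table, so they are the look-alikes. The empty pale rack is at row 195. The target bays from left to right are therefore square, round, cross, bar. Next I fit poses from the masks in both views.

```bash
cat > h.py <<'E'
from bench import robot
import cv2, numpy as np
from scipy.optimize import minimize
H=dict(round=.092,square=.074,bar=.086,cross=.080)
FOOT=dict(square=[(.038,.038)],bar=[(.054,.026)],cross=[(.05,.018),(.018,.05)])
def proj(p,X):
    T=np.linalg.inv(p["pose"]); c=np.atleast_2d(X)@T[:3,:3].T+T[:3,3]
    return np.c_[p["cx"]+p["fx"]*c[:,0]/-c[:,2], p["cy"]+p["fy"]*c[:,1]/c[:,2]]
def back(p,uv,z):
    uv=np.atleast_2d(uv); d=np.c_[(uv[:,0]-p["cx"])/p["fx"],-(uv[:,1]-p["cy"])/p["fy"],-np.ones(len(uv))]@p["pose"][:3,:3].T
    o=p["pose"][:3,3]; return o+d*((z-o[2])/d[:,2])[:,None]
def ring(x,y,z,r): a=np.linspace(0,2*np.pi,24); return np.c_[x+r*np.cos(a),y+r*np.sin(a),np.full(24,z)]
def silh(p,n,x,y,z0,yaw,S=4):
    m=np.zeros((480*S,640*S),np.uint8)
    parts=[np.r_[ring(x,y,z0+.012,.013),ring(x,y,z0+H[n],.013)]]
    if n=="round": parts.append(np.r_[ring(x,y,z0,.021),ring(x,y,z0+.012,.021)])
    else:
        R=np.array([[np.cos(yaw),-np.sin(yaw)],[np.sin(yaw),np.cos(yaw)]])
        for a,b in FOOT[n]:
            c=np.array([[a,b],[-a,b],[-a,-b],[a,-b]])/2@R.T+[x,y]
            parts.append(np.r_[np.c_[c,[z0]*4],np.c_[c,[z0+.012]*4]])
    for q in parts: cv2.fillConvexPoly(m,cv2.convexHull(((proj(p,q)+.5)*S).astype(np.int32)),1)
    return cv2.resize(m.astype(np.float32),(640,480),interpolation=cv2.INTER_AREA)
def fit(views,n,x0,z0,yaw,both=False):
    ms=[]
    for p in views:
        c=[d for d in robot.trace(p,n+"_stamp_mid")]
        best=None
        for d in c:
            s=silh(p,n,*x0,z0,yaw); m=d["pixels"]; i=np.minimum(s,m).sum()/np.maximum(s,m).sum()
            if best is None or i>best[0]: best=(i,m)
        if best and best[0]>.15: ms.append((p,best[1]))
    out=[]
    for sel in [ms]+[[m] for m in ms]*both:
        f=lambda v:-sum(np.minimum(s,m).sum()/np.maximum(s,m).sum() for p,m in sel for s in [silh(p,n,v[0],v[1],z0,yaw)])/len(sel)
        r=minimize(f,x0,method="Nelder-Mead",options=dict(initial_simplex=np.array(x0)+[[0,0],[.008,0],[0,.008]],xatol=2e-4,fatol=1e-4))
        out.append((np.round(r.x,4).tolist(),round(-r.fun,2)))
    return out
E
python3 - <<'E'
from h import *
v=[robot.grab_frame(n) for n in ("top","side")]
for n,x0 in dict(bar=(.478,.163),cross=(.474,.09),round=(.478,.017),square=(.476,-.057)).items():
    print(n,fit(v,n,x0,.015,0,True))
for p in v:
    t=max(robot.trace(p,"new_rack"),key=lambda d:d["score"])["pixels"]
    h=cv2.cvtColor(p["pixels"],cv2.COLOR_RGB2HSV); m=(t&(h[:,:,2]>120)).astype(np.uint8)
    k,l,st,c=cv2.connectedComponentsWithStats(m,connectivity=4)
    for i in range(1,k):
        if st[i,4]>60: print("bay",st[i].tolist(),np.round(back(p,c[i],.012),4)[0])
    u=(~np.zeros_like(t)&False)
    o=max(robot.trace(p,"old_rack"),key=lambda d:d["score"])["pixels"]; print("old",cv2.minAreaRect(np.argwhere(o)[:,::-1].astype(np.float32)))
    print("new",cv2.minAreaRect(np.argwhere(t)[:,::-1].astype(np.float32)))
a=np.hstack([cv2.resize(v[0]["pixels"][170:330,210:420],None,fx=1.9,fy=1.9,interpolation=3),cv2.resize(v[1]["pixels"][180:325,240:440],None,fx=2,fy=2.097,interpolation=3)])[:304]
cv2.imwrite("pics/crop1.png",a[:,:,::-1])
E
```

```text
bar [([0.4827, 0.1738], np.float64(0.81)), ([0.4819, 0.1736], np.float64(0.91)), ([0.4827, 0.1737], np.float64(0.73))]
cross [([0.4839, 0.0944], np.float64(0.81)), ([0.4837, 0.0947], np.float64(0.91)), ([0.4838, 0.0912], np.float64(0.72))]
round [([0.4875, 0.0229], np.float64(0.81)), ([0.4862, 0.0226], np.float64(0.88)), ([0.4878, 0.0221], np.float64(0.76))]
square [([0.4809, -0.0507], np.float64(0.91)), ([0.4805, -0.0503], np.float64(0.94)), ([0.481, -0.0534], np.float64(0.91))]
bay [370, 178, 25, 28, 632] [ 0.6507 -0.1352  0.012 ]
bay [337, 180, 25, 27, 628] [ 0.6461 -0.0604  0.012 ]
bay [303, 181, 25, 27, 634] [0.6424 0.0138 0.012 ]
bay [267, 182, 28, 27, 714] [0.6376 0.091  0.012 ]
old ((291.0795593261719, 264.4429626464844), (150.22323608398438, 37.955787658691406), 0.6030912399291992)
new ((335.1451416015625, 192.3867950439453), (37.7556266784668, 147.7863311767578), 88.29864501953125)
bay [346, 215, 34, 24, 506] [0.6408 0.0856 0.012 ]
bay [359, 237, 35, 24, 526] [0.6457 0.0076 0.012 ]
bay [372, 258, 37, 27, 614] [ 0.6502 -0.0668  0.012 ]
bay [386, 282, 41, 31, 757] [ 0.6549 -0.1432  0.012 ]
old ((306.47979736328125, 252.32647705078125), (113.66546630859375, 37.935176849365234), 70.11483764648438)
new ((384.2218017578125, 265.34234619140625), (132.2470245361328, 40.23994064331055), 56.449337005615234)
```

View pics/crop1.png

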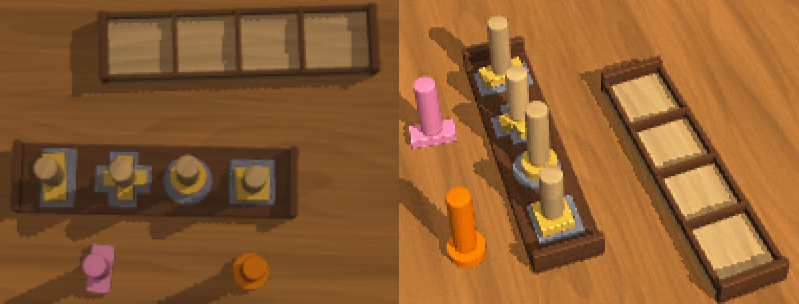

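The crop confirms the four brass-footed stamps in the dark rack, and the pink and orange ones standing outside it. Shadows bias the bay blobs, so I fit the new rack's full silhouette instead.

```bash
cat >> h.py <<'E'
def box(x,y,yaw,cy,a,b,h):
    R=np.array([[np.cos(yaw),-np.sin(yaw)],[np.sin(yaw),np.cos(yaw)]])
    c=(np.array([[a,b],[-a,b],[-a,-b],[a,-b]])/2+[0,cy])@R.T+[x,y]
    return np.r_[np.c_[c,[0]*4],np.c_[c,[h]*4]]
def rsilh(p,x,y,yaw,hb,S=4):
    m=np.zeros((480*S,640*S),np.uint8)
    for cy,b,h in ((0,.304,hb),(.157,.01,.03),(-.157,.01,.03)):
        cv2.fillConvexPoly(m,cv2.convexHull(((proj(p,box(x,y,yaw,cy,.08,b,h))+.5)*S).astype(np.int32)),1)
    return cv2.resize(m.astype(np.float32),(640,480),interpolation=cv2.INTER_AREA)
E
python3 - <<'E'
from h import *
v=[robot.grab_frame(n) for n in ("top","side")]
for name,x0,hb in (("new_rack",(.645,-.027,.055),.022),("old_rack",(.48,.06,.03),.015)):
    ms=[(p,max(robot.trace(p,name),key=lambda d:d["score"])["pixels"]) for p in v]
    if name=="new_rack":
        for p,m in ms: 
            h=cv2.cvtColor(p["pixels"],cv2.COLOR_RGB2HSV); q=(m&(h[:,:,2]>85)).astype(np.uint8); k,l,st,c=cv2.connectedComponentsWithStats(q,connectivity=4)
            for i in range(1,k):
                if st[i,4]>60: print("bay",st[i].tolist(),np.round(back(p,c[i],.012),4)[0])
    for sel in (ms,ms[:1],ms[1:]):
        f=lambda w:-sum(np.minimum(s,m).sum()/np.maximum(s,m).sum() for p,m in sel for s in [rsilh(p,*w,hb)])/len(sel)
        r=minimize(f,x0,method="Nelder-Mead",options=dict(initial_simplex=np.array(x0)+[[0,0,0],[.01,0,0],[0,.01,0],[0,0,.05]],xatol=2e-4,fatol=1e-4)); print(name,np.round(r.x,4),round(r.fun,3))
E
```

```text
bay [369, 176, 35, 31, 994] [ 0.6532 -0.1437  0.012 ]
bay [336, 177, 32, 31, 923] [ 0.6481 -0.0664  0.012 ]
bay [302, 178, 33, 31, 933] [0.6439 0.0075 0.012 ]
bay [266, 179, 36, 31, 1016] [0.6389 0.0839 0.012 ]
bay [342, 207, 94, 116, 3718] [ 0.6518 -0.0491  0.012 ]
bay [342, 225, 48, 81, 173] [ 0.6044 -0.0335  0.012 ]
new_rack [ 0.6473 -0.0313  0.0633] -0.967
new_rack [ 0.6462 -0.0307  0.0631] -0.97
new_rack [ 0.6479 -0.0334  0.0598] -0.973
old_rack [0.4832 0.0596 0.0053] -0.499
old_rack [0.4832 0.0604 0.0047] -0.565
old_rack [0.4836 0.0586 0.0087] -0.436
```

The new rack is at (0.647, -0.031) with yaw +3.6°, and both views agree to about 2 mm. The bay targets are square (.640, .080), round (.645, .006), cross (.649, -.068) and bar (.654, -.142). I start moving towards the bar stamp at (.4825, .174).

>>> {"fn": "drive_tool", "kwargs": {
  "plan": [
    {"y": -31.5, "z": 40.9, "twist": 72.7, "claw": 1},
    {"y": -31.5, "z": 40.9, "twist": 72.7, "claw": 1},
    {"y": -31.5, "z": 40.9, "twist": 72.7, "claw": 1},
    {"y": -31.5, "z": 40.9, "twist": 72.7, "claw": 1},
    {"y": -31.5, "z": 40.9, "twist": 72.7, "claw": 1}
  ],
  "squeeze": 20
}}

```text
schema error: expected keys claw, x, y, z, twist
```

>>> {"fn": "drive_tool", "kwargs": {
  "plan": [
    {"claw": 1, "x": 0, "y": -31.5, "z": 40.9, "twist": 72.7},
    {"claw": 1, "x": 0, "y": -31.5, "z": 40.9, "twist": 72.7},
    {"claw": 1, "x": 0, "y": -31.5, "z": 40.9, "twist": 72.7},
    {"claw": 1, "x": 0, "y": -31.5, "z": 40.9, "twist": 72.7},
    {"claw": 1, "x": 0, "y": -31.5, "z": 40.9, "twist": 72.7}
  ],
  "squeeze": 20
}}

```text
clock: 2.82
tool_pos: [0.3064, 0.4246, 0.2227]
tcp_rot: [[0.0, 0.803, 0.595], [0.001, 0.595, -0.803], [-1.0, 0.0, -0.0]]
contact_force: [0.4, 1.1, 0.6]
finger_gap: 1.004
```

>>> {"fn": "drive_tool", "kwargs": {
  "plan": [
    {"claw": 1, "x": 0, "y": -0.8, "z": 30.6, "twist": 36.6},
    {"claw": 1, "x": 0, "y": -0.8, "z": 30.6, "twist": 36.6},
    {"claw": 1, "x": 0, "y": -0.8, "z": 30.6, "twist": 36.6},
    {"claw": 1, "x": 0, "y": -0.8, "z": 30.6, "twist": 36.6},
    {"claw": 1, "x": 0, "y": -0.8, "z": 30.6, "twist": 36.6}
  ]
}}

```text
clock: 3.23
tool_pos: [0.4271, 0.2547, 0.2229]
tcp_rot: [[0.001, 1.0, 0.013], [0.001, 0.013, -1.0], [-1.0, 0.001, -0.001]]
contact_force: [1.0, 0.8, -0.6]
finger_gap: 1.0
```

>>> {"fn": "drive_tool", "kwargs": {
  "plan": [
    {"claw": 1, "x": 0, "y": 5.5, "z": 8.2, "twist": 0.7},
    {"claw": 1, "x": 0, "y": 5.5, "z": 8.2, "twist": 0.7},
    {"claw": 1, "x": 3, "y": 5.5, "z": 8.2, "twist": 0.7},
    {"claw": 1, "x": 6, "y": 5.5, "z": 8.2, "twist": 0.7},
    {"claw": 1, "x": 9, "y": 5.5, "z": 8.2, "twist": 0.7}
  ]
}}

```text
clock: 3.65
tool_pos: [0.4838, 0.1742, 0.132]
tcp_rot: [[0.002, 1.0, 0.004], [0.001, 0.004, -1.0], [-1.0, 0.002, -0.001]]
contact_force: [-0.3, 0.9, -0.2]
finger_gap: 1.001
```

```bash
python3 - <<'E'
from h import *
p=robot.grab_frame("side"); cv2.imwrite("pics/side2.png",cv2.resize(p["pixels"][120:340,200:460],(780,660))[:600,:,::-1])
q=robot.grab_frame("top"); cv2.imwrite("pics/top2.png",cv2.resize(q["pixels"][150:350,180:440],(780,600))[:,:,::-1])
E
```

```text
(no output)
```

View pics/side2.png

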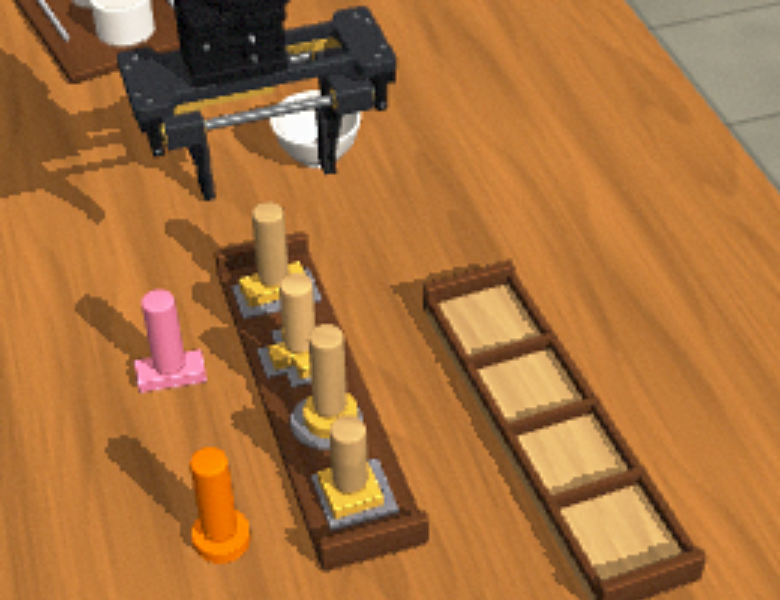

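Fingers straddle the bar's handle: tips at (210,195) and (330,170), handle top at (268,210). Next I go down and close.

>>> {"fn": "drive_tool", "kwargs": {
  "plan": [
    {"claw": 1, "x": 3, "y": -0.1, "z": 0, "twist": 0},
    {"claw": 1, "x": 6, "y": -0.1, "z": 0, "twist": 0},
    {"claw": 1, "x": 7.7, "y": -0.1, "z": 0, "twist": 0},
    {"claw": 1, "x": 7.7, "y": -0.1, "z": 0, "twist": 0},
    {"claw": 0.4, "x": 7.7, "y": -0.1, "z": 0, "twist": 0}
  ]
}}

```text
clock: 4.17
tool_pos: [0.4822, 0.176, 0.0568]
tcp_rot: [[0.0, 1.0, 0.007], [0.0, 0.007, -1.0], [-1.0, 0.0, -0.0]]
contact_force: [1.0, 0.2, 0.2]
finger_gap: 0.978
```

>>> {"fn": "drive_tool", "kwargs": {
  "plan": [
    {"claw": 0.1, "x": 0, "y": 0, "z": 0, "twist": 0},
    {"claw": 0.1, "x": 0, "y": 0, "z": 0, "twist": 0},
    {"claw": 0.1, "x": 0, "y": 0, "z": 0, "twist": 0},
    {"claw": 0.1, "x": 0, "y": 0, "z": 0, "twist": 0},
    {"claw": 0.1, "x": 0, "y": 0, "z": 0, "twist": 0}
  ],
  "squeeze": 20
}}

```text
clock: 4.58
tool_pos: [0.4821, 0.1758, 0.0562]
tcp_rot: [[0.001, 1.0, 0.007], [0.001, 0.007, -1.0], [-1.0, 0.001, -0.001]]
contact_force: [0.1, 0.1, 0.5]
finger_gap: 0.63
```

>>> {"fn": "drive_tool", "kwargs": {
  "plan": [
    {"claw": 0.1, "x": 0, "y": 0, "z": 0, "twist": 0},
    {"claw": 0.1, "x": 0, "y": 0, "z": 0, "twist": 0},
    {"claw": 0.1, "x": 0, "y": 0, "z": 0, "twist": 0},
    {"claw": 0.1, "x": 0, "y": 0, "z": 0, "twist": 0},
    {"claw": 0.1, "x": 0, "y": 0, "z": 0, "twist": 0}
  ]
}}

```text
clock: 5.0
tool_pos: [0.4817, 0.1756, 0.0554]
tcp_rot: [[-0.0, 1.0, 0.007], [-0.0, 0.007, -1.0], [-1.0, -0.0, 0.0]]
contact_force: [0.7, 0.1, -0.7]
finger_gap: 0.293
```

>>> {"fn": "drive_tool", "kwargs": {
  "plan": [
    {"claw": 0.1, "x": 0, "y": 0, "z": 0, "twist": 0},
    {"claw": 0.1, "x": -1, "y": 0, "z": 0, "twist": 0},
    {"claw": 0.1, "x": -3, "y": 0, "z": 0, "twist": 0},
    {"claw": 0.1, "x": -6, "y": 0, "z": 0, "twist": 0},
    {"claw": 0.1, "x": -9, "y": 0, "z": 0, "twist": 0}
  ]
}}

```text
clock: 5.42
tool_pos: [0.4812, 0.1751, 0.1467]
tcp_rot: [[-0.001, 1.0, 0.006], [-0.001, 0.006, -1.0], [-1.0, -0.001, 0.001]]
contact_force: [-0.1, 0.9, -0.9]
finger_gap: 0.295
```

The grip closed at 25.7 mm, matching the handle. I carry it to bay -111.

>>> {"fn": "drive_tool", "kwargs": {
  "plan": [
    {"claw": 0.1, "x": -2, "y": 0, "z": 0, "twist": 0},
    {"claw": 0.1, "x": -4, "y": 1, "z": 2, "twist": 0},
    {"claw": 0.1, "x": -4, "y": 2.8, "z": 5, "twist": 0},
    {"claw": 0.1, "x": -4, "y": 4.6, "z": 8, "twist": 0},
    {"claw": 0.1, "x": -4, "y": 6.4, "z": 11, "twist": 0}
  ],
  "squeeze": 30
}}

```text
clock: 5.83
tool_pos: [0.5472, 0.0649, 0.1869]
tcp_rot: [[0.001, 1.0, 0.008], [0.001, 0.008, -1.0], [-1.0, 0.001, -0.001]]
contact_force: [0.2, 0.5, -1.8]
finger_gap: 0.287
```

>>> {"fn": "drive_tool", "kwargs": {
  "plan": [
    {"claw": 0.1, "x": 0, "y": 1.8, "z": 3.3, "twist": 0},
    {"claw": 0.1, "x": 0, "y": 3.6, "z": 6.6, "twist": 0},
    {"claw": 0.1, "x": 0, "y": 5.4, "z": 9.9, "twist": 0},
    {"claw": 0.1, "x": 0, "y": 7.2, "z": 13.2, "twist": 0},
    {"claw": 0.1, "x": 0, "y": 9, "z": 16.5, "twist": 0}
  ]
}}

```text
clock: 6.25
tool_pos: [0.6382, -0.0998, 0.1862]
tcp_rot: [[0.0, 1.0, 0.007], [0.0, 0.007, -1.0], [-1.0, 0.0, -0.0]]
contact_force: [0.3, 1.2, -1.8]
finger_gap: 0.289
```

>>> {"fn": "drive_tool", "kwargs": {
  "plan": [
    {"claw": 0.1, "x": 0, "y": 0.9, "z": 2.2, "twist": -1.5},
    {"claw": 0.1, "x": 0, "y": 1.6, "z": 4, "twist": -3},
    {"claw": 0.1, "x": 2.5, "y": 1.6, "z": 4, "twist": -3},
    {"claw": 0.1, "x": 5.5, "y": 1.6, "z": 4, "twist": -3},
    {"claw": 0.1, "x": 8, "y": 1.6, "z": 4, "twist": -3}
  ]
}}

```text
clock: 6.67
tool_pos: [0.6537, -0.1386, 0.1046]
tcp_rot: [[-0.0, 0.998, 0.058], [0.0, 0.058, -0.998], [-1.0, -0.0, -0.0]]
contact_force: [0.5, 0.7, -2.2]
finger_gap: 0.291
```

```bash
python3 - <<'E'
from h import *
print({k:np.round(v,3).tolist() for k,v in robot.get_obs().items() if k in("tool_pos","contact_force")})
p=robot.grab_frame("side"); cv2.imwrite("pics/side3.png",cv2.resize(p["pixels"][120:340,200:460],(780,660))[60:,:,::-1])
E
```

```text
{'tool_pos': [0.654, -0.139, 0.105], 'contact_force': [0.517, 0.714, -2.235]}
```

View pics/side3.png

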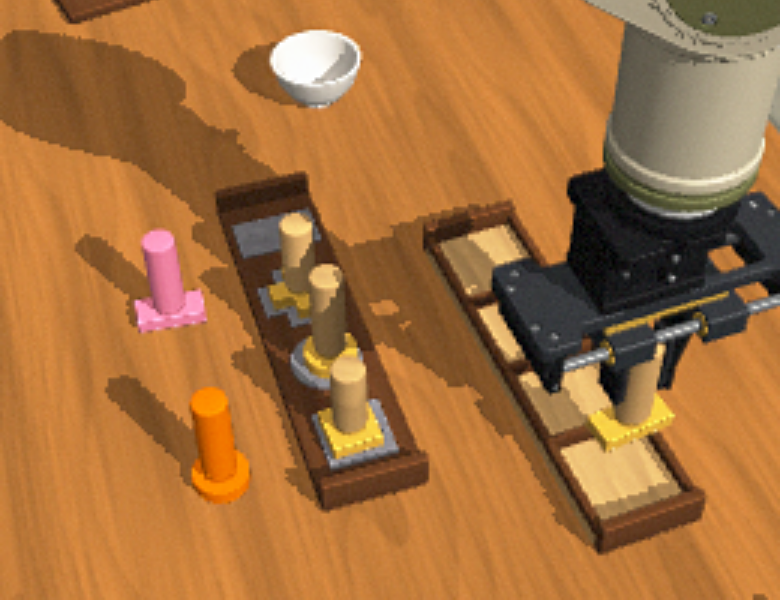

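The bar foot is upright and hangs above the rightmost bay. I lower it slowly.

>>> {"fn": "drive_tool", "kwargs": {
  "plan": [
    {"claw": 0.1, "x": 2, "y": 0, "z": 0.2, "twist": 0},
    {"claw": 0.1, "x": 3.5, "y": 0, "z": 0.2, "twist": 0},
    {"claw": 0.1, "x": 4.3, "y": 0, "z": 0.2, "twist": 0},
    {"claw": 0.1, "x": 4.8, "y": 0, "z": 0.2, "twist": 0},
    {"claw": 0.1, "x": 5.0, "y": 0, "z": 0.2, "twist": 0}
  ]
}}

```text
clock: 7.13
tool_pos: [0.6542, -0.14, 0.0558]
tcp_rot: [[-0.0, 0.998, 0.059], [0.0, 0.059, -0.998], [-1.0, -0.0, -0.0]]
contact_force: [-0.2, 0.2, -0.2]
finger_gap: 0.293
```

>>> {"fn": "drive_tool", "kwargs": {
  "plan": [
    {"claw": 0.1, "x": 0.1, "y": 0, "z": 0, "twist": 0},
    {"claw": 0.1, "x": 0.2, "y": 0, "z": 0, "twist": 0},
    {"claw": 0.1, "x": 0.3, "y": 0, "z": 0, "twist": 0},
    {"claw": 0.1, "x": 0.3, "y": 0, "z": 0, "twist": 0}
  ]
}}

```text
clock: 7.47
tool_pos: [0.6543, -0.1402, 0.053]
tcp_rot: [[0.001, 0.998, 0.059], [0.0, 0.059, -0.998], [-1.0, 0.001, -0.0]]
contact_force: [0.4, 1.2, -0.8]
finger_gap: 0.285
```

>>> {"fn": "drive_tool", "kwargs": {
  "plan": [
    {"claw": 0.1, "x": 0.05, "y": 0, "z": 0, "twist": 0},
    {"claw": 0.1, "x": 0.1, "y": 0, "z": 0, "twist": 0},
    {"claw": 0.1, "x": 0.1, "y": 0, "z": 0, "twist": 0}
  ]
}}

```text
clock: 7.72
tool_pos: [0.6543, -0.1403, 0.0525]
tcp_rot: [[0.001, 0.998, 0.059], [0.0, 0.059, -0.998], [-1.0, 0.001, -0.0]]
contact_force: [-2.7, 1.2, 4.4]
finger_gap: 0.29
```

Contact reads +4.4 N, so I release.

>>> {"fn": "drive_tool", "kwargs": {
  "plan": [
    {"claw": 0.7, "x": 0, "y": 0, "z": 0, "twist": 0},
    {"claw": 0.7, "x": 0, "y": 0, "z": 0, "twist": 0},
    {"claw": 0.7, "x": 0, "y": 0, "z": 0, "twist": 0},
    {"claw": 0.7, "x": 0, "y": 0, "z": 0, "twist": 0},
    {"claw": 0.7, "x": 0, "y": 0, "z": 0, "twist": 0}
  ]
}}

```text
clock: 8.13
tool_pos: [0.6541, -0.1402, 0.0514]
tcp_rot: [[-0.0, 0.998, 0.059], [0.0, 0.059, -0.998], [-1.0, -0.0, -0.0]]
contact_force: [0.1, -0.5, 0.8]
finger_gap: 0.585
```

>>> {"fn": "drive_tool", "kwargs": {
  "plan": [
    {"claw": 0.8, "x": -1, "y": 0, "z": 0, "twist": 0},
    {"claw": 0.8, "x": -4, "y": 0, "z": 0, "twist": 0},
    {"claw": 0.8, "x": -8, "y": 0, "z": 0, "twist": 0},
    {"claw": 0.8, "x": -10, "y": -1, "z": -1, "twist": 1},
    {"claw": 0.8, "x": -10, "y": -4.3, "z": -3.5, "twist": 3}
  ]
}}

```text
clock: 8.55
tool_pos: [0.6135, -0.1113, 0.1576]
tcp_rot: [[0.01, 1.0, 0.003], [-0.003, 0.003, -1.0], [-1.0, 0.01, 0.003]]
contact_force: [0.6, 1.4, 0.8]
finger_gap: 0.794
```

>>> {"fn": "drive_tool", "kwargs": {
  "plan": [
    {"claw": 1, "x": 0, "y": -2.2, "z": -3.4, "twist": 0},
    {"claw": 1, "x": 0, "y": -4.4, "z": -6.8, "twist": 0},
    {"claw": 1, "x": 0, "y": -6.6, "z": -10.2, "twist": 0},
    {"claw": 1, "x": 0, "y": -8.8, "z": -13.6, "twist": 0},
    {"claw": 1, "x": 0, "y": -11, "z": -17, "twist": 0}
  ]
}}

```text
clock: 8.97
tool_pos: [0.4968, 0.0626, 0.1524]
tcp_rot: [[0.001, 1.0, 0.006], [0.001, 0.006, -1.0], [-1.0, 0.001, -0.001]]
contact_force: [1.2, 0.5, -0.8]
finger_gap: 0.989
```

>>> {"fn": "drive_tool", "kwargs": {
  "plan": [
    {"claw": 1, "x": 0, "y": -1.5, "z": -2.5, "twist": 0},
    {"claw": 1, "x": 0, "y": -2, "z": -3.5, "twist": 0},
    {"claw": 1, "x": 2, "y": -2, "z": -3.5, "twist": 0},
    {"claw": 1, "x": 3, "y": -2, "z": -3.5, "twist": 0},
    {"claw": 1, "x": 3, "y": -2, "z": -3.5, "twist": 0}
  ]
}}

```text
clock: 9.38
tool_pos: [0.4765, 0.0956, 0.1201]
tcp_rot: [[-0.003, 1.0, 0.006], [-0.001, 0.006, -1.0], [-1.0, -0.003, 0.001]]
contact_force: [-0.5, 0.7, -1.0]
finger_gap: 0.997
```

>>> {"fn": "drive_tool", "kwargs": {
  "plan": [
    {"claw": 1, "x": 0.5, "y": 0.8, "z": 0.2, "twist": 0},
    {"claw": 1, "x": 3, "y": 0.8, "z": 0.2, "twist": 0},
    {"claw": 1, "x": 5.5, "y": 0.8, "z": 0.2, "twist": 0},
    {"claw": 1, "x": 6.7, "y": 0.8, "z": 0.2, "twist": 0},
    {"claw": 0.6, "x": 6.7, "y": 0.8, "z": 0.2, "twist": 0}
  ]
}}

```text
clock: 9.8
tool_pos: [0.4851, 0.0929, 0.0525]
tcp_rot: [[-0.003, 1.0, 0.005], [-0.002, 0.005, -1.0], [-1.0, -0.003, 0.002]]
contact_force: [-0.1, 0.0, -1.1]
finger_gap: 0.974
```

>>> {"fn": "drive_tool", "kwargs": {
  "plan": [
    {"claw": 0.1, "x": 0, "y": 0, "z": 0, "twist": 0},
    {"claw": 0.1, "x": 0, "y": 0, "z": 0, "twist": 0},
    {"claw": 0.1, "x": 0, "y": 0, "z": 0, "twist": 0},
    {"claw": 0.1, "x": 0, "y": 0, "z": 0, "twist": 0},
    {"claw": 0.1, "x": 0, "y": 0, "z": 0, "twist": 0}
  ],
  "squeeze": 20
}}

```text
clock: 10.22
tool_pos: [0.4862, 0.0945, 0.0553]
tcp_rot: [[0.001, 1.0, 0.007], [0.001, 0.007, -1.0], [-1.0, 0.001, -0.001]]
contact_force: [-0.3, -0.6, 0.4]
finger_gap: 0.628
```

>>> {"fn": "drive_tool", "kwargs": {
  "plan": [
    {"claw": 0.1, "x": 0, "y": 0, "z": 0, "twist": 0},
    {"claw": 0.1, "x": 0, "y": 0, "z": 0, "twist": 0},
    {"claw": 0.1, "x": 0, "y": 0, "z": 0, "twist": 0},
    {"claw": 0.1, "x": 0, "y": 0, "z": 0, "twist": 0},
    {"claw": 0.1, "x": 0, "y": 0, "z": 0, "twist": 0}
  ],
  "squeeze": 30
}}

```text
clock: 10.63
tool_pos: [0.4854, 0.0943, 0.0544]
tcp_rot: [[-0.001, 1.0, 0.007], [-0.0, 0.007, -1.0], [-1.0, -0.001, 0.0]]
contact_force: [-2.1, -0.6, 1.4]
finger_gap: 0.29
```

>>> {"fn": "drive_tool", "kwargs": {
  "plan": [
    {"claw": 0.1, "x": -1, "y": 0, "z": 0, "twist": 0},
    {"claw": 0.1, "x": -3, "y": 0, "z": 0, "twist": 0},
    {"claw": 0.1, "x": -6, "y": 0, "z": 0, "twist": 0},
    {"claw": 0.1, "x": -9.5, "y": 0, "z": 0, "twist": 0},
    {"claw": 0.1, "x": -13, "y": 1, "z": 0, "twist": 0}
  ]
}}

```text
clock: 11.05
tool_pos: [0.4942, 0.0938, 0.1862]
tcp_rot: [[-0.002, 1.0, 0.006], [-0.0, 0.006, -1.0], [-1.0, -0.002, 0.0]]
contact_force: [1.1, 0.7, -2.5]
finger_gap: 0.29
```

>>> {"fn": "drive_tool", "kwargs": {
  "plan": [
    {"claw": 0.1, "x": 0, "y": 2.5, "z": 2.5, "twist": 0},
    {"claw": 0.1, "x": 0, "y": 5, "z": 5, "twist": -1},
    {"claw": 0.1, "x": 0, "y": 7.5, "z": 7.5, "twist": -2},
    {"claw": 0.1, "x": 0, "y": 10, "z": 10, "twist": -3},
    {"claw": 0.1, "x": 0, "y": 12.5, "z": 12.5, "twist": -3}
  ]
}}

```text
clock: 11.47
tool_pos: [0.6225, -0.0309, 0.1851]
tcp_rot: [[0.0, 0.998, 0.061], [0.0, 0.061, -0.998], [-1.0, 0.0, -0.0]]
contact_force: [-0.2, 0.3, -1.8]
finger_gap: 0.29
```

>>> {"fn": "drive_tool", "kwargs": {
  "plan": [
    {"claw": 0.1, "x": 0, "y": 1.5, "z": 2.3, "twist": 0},
    {"claw": 0.1, "x": 0, "y": 2.4, "z": 3.8, "twist": 0},
    {"claw": 0.1, "x": 3, "y": 2.4, "z": 3.8, "twist": 0},
    {"claw": 0.1, "x": 6, "y": 2.4, "z": 3.8, "twist": 0},
    {"claw": 0.1, "x": 8.5, "y": 2.4, "z": 3.8, "twist": 0}
  ]
}}

```text
clock: 11.88
tool_pos: [0.6474, -0.0666, 0.0982]
tcp_rot: [[-0.001, 0.998, 0.058], [-0.0, 0.058, -0.998], [-1.0, -0.001, 0.0]]
contact_force: [0.2, 0.7, -2.0]
finger_gap: 0.293
```

>>> {"fn": "drive_tool", "kwargs": {
  "plan": [
    {"claw": 0.1, "x": 1.5, "y": 0, "z": 0, "twist": 0},
    {"claw": 0.1, "x": 3, "y": 0, "z": 0, "twist": 0},
    {"claw": 0.1, "x": 3.8, "y": 0, "z": 0, "twist": 0},
    {"claw": 0.1, "x": 4.3, "y": 0, "z": 0, "twist": 0},
    {"claw": 0.1, "x": 4.5, "y": 0, "z": 0, "twist": 0}
  ]
}}

```text
clock: 12.3
tool_pos: [0.6477, -0.0662, 0.0544]
tcp_rot: [[-0.0, 0.998, 0.059], [-0.0, 0.059, -0.998], [-1.0, -0.0, -0.0]]
contact_force: [0.6, 0.3, -2.1]
finger_gap: 0.288
```

>>> {"fn": "drive_tool", "kwargs": {
  "plan": [
    {"claw": 0.1, "x": 0.1, "y": 0, "z": 0, "twist": 0},
    {"claw": 0.1, "x": 0.2, "y": 0, "z": 0, "twist": 0},
    {"claw": 0.1, "x": 0.3, "y": 0, "z": 0, "twist": 0},
    {"claw": 0.1, "x": 0.3, "y": 0, "z": 0, "twist": 0}
  ]
}}

```text
clock: 12.63
tool_pos: [0.648, -0.0662, 0.052]
tcp_rot: [[0.001, 0.998, 0.059], [0.0, 0.059, -0.998], [-1.0, 0.001, -0.0]]
contact_force: [-1.2, -0.6, -3.0]
finger_gap: 0.293
```

>>> {"fn": "drive_tool", "kwargs": {
  "plan": [
    {"claw": 0.1, "x": 0.05, "y": 0, "z": 0, "twist": 0},
    {"claw": 0.1, "x": 0.1, "y": 0, "z": 0, "twist": 0},
    {"claw": 0.1, "x": 0.1, "y": 0, "z": 0, "twist": 0}
  ]
}}

```text
clock: 12.88
tool_pos: [0.6481, -0.0663, 0.0515]
tcp_rot: [[0.001, 0.998, 0.059], [0.0, 0.059, -0.998], [-1.0, 0.001, -0.0]]
contact_force: [-3.0, 0.1, 5.0]
finger_gap: 0.289
```

>>> {"fn": "drive_tool", "kwargs": {
  "plan": [
    {"claw": 0.7, "x": 0, "y": 0, "z": 0, "twist": 0},
    {"claw": 0.7, "x": 0, "y": 0, "z": 0, "twist": 0},
    {"claw": 0.7, "x": 0, "y": 0, "z": 0, "twist": 0},
    {"claw": 0.7, "x": 0, "y": 0, "z": 0, "twist": 0},
    {"claw": 0.7, "x": 0, "y": 0, "z": 0, "twist": 0}
  ]
}}

```text
clock: 13.3
tool_pos: [0.6478, -0.0663, 0.0505]
tcp_rot: [[0.0, 0.998, 0.059], [0.0, 0.059, -0.998], [-1.0, 0.0, -0.0]]
contact_force: [0.1, -1.1, -0.6]
finger_gap: 0.584
```

>>> {"fn": "drive_tool", "kwargs": {
  "plan": [
    {"claw": 0.8, "x": -1, "y": 0, "z": 0, "twist": 0},
    {"claw": 0.8, "x": -4, "y": 0, "z": 0, "twist": 0},
    {"claw": 0.8, "x": -8, "y": 0, "z": 0, "twist": 0},
    {"claw": 0.9, "x": -10.5, "y": -1, "z": -1, "twist": 1},
    {"claw": 1, "x": -10.5, "y": -4.3, "z": -3, "twist": 3}
  ]
}}

```text
clock: 13.72
tool_pos: [0.608, -0.0414, 0.1622]
tcp_rot: [[0.011, 1.0, 0.003], [-0.002, 0.003, -1.0], [-1.0, 0.011, 0.002]]
contact_force: [1.0, 0.4, 1.0]
finger_gap: 0.875
```

>>> {"fn": "drive_tool", "kwargs": {
  "plan": [
    {"claw": 1, "x": 0, "y": -3.5, "z": -2, "twist": 0},
    {"claw": 1, "x": 0, "y": -7, "z": -4, "twist": 0},
    {"claw": 1, "x": 0, "y": -10.5, "z": -5.5, "twist": 0},
    {"claw": 1, "x": 1, "y": -11.8, "z": -6.4, "twist": 0},
    {"claw": 1, "x": 2.3, "y": -11.8, "z": -6.4, "twist": 0}
  ]
}}

```text
clock: 14.13
tool_pos: [0.4828, 0.0269, 0.1339]
tcp_rot: [[0.002, 1.0, 0.01], [0.004, 0.01, -1.0], [-1.0, 0.002, -0.004]]
contact_force: [1.2, 0.3, -0.4]
finger_gap: 0.997
```

```bash
python3 - <<'E'
from h import *
v=[robot.grab_frame(n) for n in ("top","side")]
print({k:np.round(x,4).tolist() for k,x in robot.get_obs().items() if k in("tool_pos","contact_force")})
cv2.imwrite("pics/side4.png",cv2.resize(v[1]["pixels"][120:340,200:460],(780,660))[60:,:,::-1])
print(fit(v[1:],"cross",(.649,-.068),.012,.06)); print(fit(v,"bar",(.654,-.142),.012,.06,True))
E
```

```text
{'tool_pos': [0.4834, 0.0248, 0.1321], 'contact_force': [-0.1035, -1.0651, 0.9304]}
[([0.6496, -0.069], np.float64(0.85))]
[([0.6568, -0.1425], np.float64(0.85)), ([0.6548, -0.1407], np.float64(0.86)), ([0.6561, -0.1445], np.float64(0.9))]
```

View pics/side4.png

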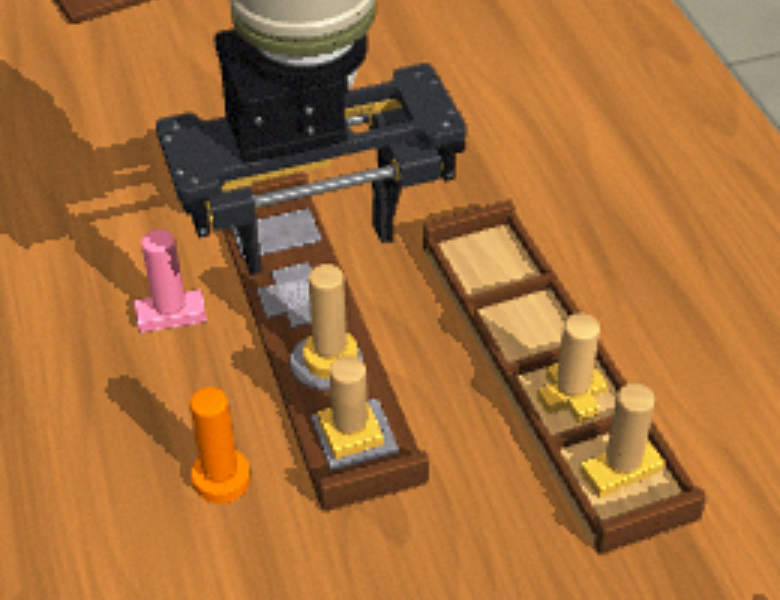

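The bar and cross stand upright and centred in the two right bays, and the fits agree. Next is the round stamp.

>>> {"fn": "drive_tool", "kwargs": {
  "plan": [
    {"claw": 1, "x": 0.5, "y": 0.3, "z": 0.2, "twist": 0.5},
    {"claw": 1, "x": 3, "y": 0.3, "z": 0.2, "twist": 0.5},
    {"claw": 1, "x": 5.5, "y": 0.3, "z": 0.2, "twist": 0.5},
    {"claw": 1, "x": 7.4, "y": 0.3, "z": 0.2, "twist": 0.5},
    {"claw": 0.6, "x": 7.4, "y": 0.3, "z": 0.2, "twist": 0.5}
  ]
}}

```text
clock: 14.8
tool_pos: [0.4859, 0.0213, 0.0554]
tcp_rot: [[-0.005, 1.0, -0.003], [-0.002, -0.003, -1.0], [-1.0, -0.005, 0.002]]
contact_force: [-0.8, 0.2, -0.6]
finger_gap: 0.972
```

>>> {"fn": "drive_tool", "kwargs": {
  "plan": [
    {"claw": 0.1, "x": 0, "y": 0, "z": 0, "twist": 0},
    {"claw": 0.1, "x": 0, "y": 0, "z": 0, "twist": 0},
    {"claw": 0.1, "x": 0, "y": 0, "z": 0, "twist": 0},
    {"claw": 0.1, "x": 0, "y": 0, "z": 0, "twist": 0},
    {"claw": 0.1, "x": 0, "y": 0, "z": 0, "twist": 0}
  ],
  "squeeze": 20
}}

```text
clock: 15.22
tool_pos: [0.4883, 0.0225, 0.0594]
tcp_rot: [[0.001, 1.0, -0.002], [0.001, -0.002, -1.0], [-1.0, 0.001, -0.001]]
contact_force: [0.9, -0.6, 0.6]
finger_gap: 0.632
```

>>> {"fn": "drive_tool", "kwargs": {
  "plan": [
    {"claw": 0.1, "x": 0, "y": 0, "z": 0, "twist": 0},
    {"claw": 0.1, "x": 0, "y": 0, "z": 0, "twist": 0},
    {"claw": 0.1, "x": 0, "y": 0, "z": 0, "twist": 0},
    {"claw": 0.1, "x": 0, "y": 0, "z": 0, "twist": 0},
    {"claw": 0.1, "x": 0, "y": 0, "z": 0, "twist": 0}
  ],
  "squeeze": 30
}}

```text
clock: 15.63
tool_pos: [0.4875, 0.0223, 0.0584]
tcp_rot: [[-0.0, 1.0, -0.002], [0.0, -0.002, -1.0], [-1.0, -0.0, -0.0]]
contact_force: [-0.7, 0.6, -2.4]
finger_gap: 0.288
```

>>> {"fn": "drive_tool", "kwargs": {
  "plan": [
    {"claw": 0.1, "x": -1, "y": 0, "z": 0, "twist": 0},
    {"claw": 0.1, "x": -3, "y": 0, "z": 0, "twist": 0},
    {"claw": 0.1, "x": -6, "y": 0, "z": 0, "twist": 0},
    {"claw": 0.1, "x": -9, "y": 1, "z": 0, "twist": 0},
    {"claw": 0.1, "x": -12, "y": 2.5, "z": 0, "twist": 0}
  ]
}}

```text
clock: 16.05
tool_pos: [0.5117, 0.022, 0.1805]
tcp_rot: [[-0.001, 1.0, -0.002], [0.001, -0.002, -1.0], [-1.0, -0.001, -0.001]]
contact_force: [1.0, 0.3, -2.1]
finger_gap: 0.289
```

>>> {"fn": "drive_tool", "kwargs": {
  "plan": [
    {"claw": 0.1, "x": 0, "y": 2.5, "z": 0.3, "twist": 0},
    {"claw": 0.1, "x": 0, "y": 5, "z": 0.6, "twist": -1},
    {"claw": 0.1, "x": 0, "y": 7.5, "z": 0.9, "twist": -2},
    {"claw": 0.1, "x": 0, "y": 10, "z": 1.2, "twist": -3},
    {"claw": 0.1, "x": 0, "y": 12.2, "z": 1.5, "twist": -3.5}
  ]
}}

```text
clock: 16.47
tool_pos: [0.6358, 0.0071, 0.1788]
tcp_rot: [[-0.0, 0.998, 0.061], [-0.0, 0.061, -0.998], [-1.0, -0.0, 0.0]]
contact_force: [0.5, 0.5, -1.9]
finger_gap: 0.291
```

>>> {"fn": "drive_tool", "kwargs": {
  "plan": [
    {"claw": 0.1, "x": 0, "y": 0.9, "z": 0.1, "twist": 0},
    {"claw": 0.1, "x": 2, "y": 0.9, "z": 0.1, "twist": 0},
    {"claw": 0.1, "x": 4.5, "y": 0.9, "z": 0.1, "twist": 0},
    {"claw": 0.1, "x": 7, "y": 0.9, "z": 0.1, "twist": 0},
    {"claw": 0.1, "x": 8.5, "y": 0.9, "z": 0.1, "twist": 0}
  ]
}}

```text
clock: 16.88
tool_pos: [0.6424, 0.0067, 0.0913]
tcp_rot: [[-0.003, 0.998, 0.059], [-0.0, 0.059, -0.998], [-1.0, -0.003, 0.0]]
contact_force: [-1.3, 0.1, -1.8]
finger_gap: 0.295
```

>>> {"fn": "drive_tool", "kwargs": {
  "plan": [
    {"claw": 0.1, "x": 1, "y": 0, "z": 0, "twist": 0},
    {"claw": 0.1, "x": 2, "y": 0, "z": 0, "twist": 0},
    {"claw": 0.1, "x": 2.8, "y": 0, "z": 0, "twist": 0},
    {"claw": 0.1, "x": 3.2, "y": 0, "z": 0, "twist": 0},
    {"claw": 0.1, "x": 3.4, "y": 0, "z": 0, "twist": 0}
  ]
}}

```text
clock: 17.3
tool_pos: [0.6437, 0.0066, 0.0594]
tcp_rot: [[0.0, 0.998, 0.059], [0.0, 0.059, -0.998], [-1.0, 0.0, -0.0]]
contact_force: [-0.5, -0.0, -1.0]
finger_gap: 0.295
```

>>> {"fn": "drive_tool", "kwargs": {
  "plan": [
    {"claw": 0.1, "x": 0.1, "y": 0.1, "z": 0, "twist": 0},
    {"claw": 0.1, "x": 0.2, "y": 0.1, "z": 0, "twist": 0},
    {"claw": 0.1, "x": 0.3, "y": 0.1, "z": 0, "twist": 0},
    {"claw": 0.1, "x": 0.35, "y": 0.1, "z": 0, "twist": 0},
    {"claw": 0.1, "x": 0.35, "y": 0.1, "z": 0, "twist": 0}
  ]
}}

```text
clock: 17.72
tool_pos: [0.6447, 0.0067, 0.0562]
tcp_rot: [[0.0, 0.998, 0.059], [0.0, 0.059, -0.998], [-1.0, 0.0, -0.0]]
contact_force: [-0.7, -0.2, -2.2]
finger_gap: 0.295
```

>>> {"fn": "drive_tool", "kwargs": {
  "plan": [
    {"claw": 0.1, "x": 0.05, "y": 0, "z": 0, "twist": 0},
    {"claw": 0.1, "x": 0.1, "y": 0, "z": 0, "twist": 0},
    {"claw": 0.1, "x": 0.1, "y": 0, "z": 0, "twist": 0}
  ]
}}

```text
clock: 17.97
tool_pos: [0.6448, 0.0067, 0.0555]
tcp_rot: [[0.0, 0.998, 0.059], [0.0, 0.059, -0.998], [-1.0, 0.0, -0.0]]
contact_force: [-1.6, 0.0, 2.5]
finger_gap: 0.293
```

Contact again, so I release and go up.

>>> {"fn": "drive_tool", "kwargs": {
  "plan": [
    {"claw": 0.7, "x": 0, "y": 0, "z": 0, "twist": 0},
    {"claw": 0.7, "x": 0, "y": 0, "z": 0, "twist": 0},
    {"claw": 0.7, "x": 0, "y": 0, "z": 0, "twist": 0},
    {"claw": 0.7, "x": 0, "y": 0, "z": 0, "twist": 0},
    {"claw": 0.7, "x": 0, "y": 0, "z": 0, "twist": 0}
  ]
}}

```text
clock: 18.38
tool_pos: [0.6446, 0.0067, 0.055]
tcp_rot: [[0.0, 0.998, 0.059], [0.0, 0.059, -0.998], [-1.0, 0.0, -0.0]]
contact_force: [0.5, 0.1, 0.8]
finger_gap: 0.585
```

>>> {"fn": "drive_tool", "kwargs": {
  "plan": [
    {"claw": 0.8, "x": -1, "y": 0, "z": 0, "twist": 0},
    {"claw": 0.8, "x": -4, "y": 0, "z": 0, "twist": 0},
    {"claw": 0.8, "x": -8, "y": 0, "z": 0, "twist": 0},
    {"claw": 0.9, "x": -10, "y": -1, "z": 1, "twist": 1},
    {"claw": 1, "x": -10, "y": -4.3, "z": 3, "twist": 3}
  ]
}}

```text
clock: 18.8
tool_pos: [0.6084, -0.0233, 0.1607]
tcp_rot: [[0.01, 1.0, 0.011], [0.001, 0.011, -1.0], [-1.0, 0.01, -0.001]]
contact_force: [0.6, -0.9, 1.1]
finger_gap: 0.872
```

>>> {"fn": "drive_tool", "kwargs": {
  "plan": [
    {"claw": 1, "x": 0, "y": -3.5, "z": 1, "twist": 0},
    {"claw": 1, "x": 0, "y": -7, "z": 2, "twist": 0.5},
    {"claw": 1, "x": 0, "y": -10.5, "z": 2.6, "twist": 0.5},
    {"claw": 1, "x": 2, "y": -12.5, "z": 2.6, "twist": 0.5},
    {"claw": 1, "x": 4.3, "y": -12.5, "z": 2.6, "twist": 0.5}
  ]
}}

```text
clock: 19.22
tool_pos: [0.4766, -0.0532, 0.1134]
tcp_rot: [[0.003, 1.0, -0.004], [0.004, -0.004, -1.0], [-1.0, 0.003, -0.004]]
contact_force: [0.4, -0.0, -0.9]
finger_gap: 0.997
```

>>> {"fn": "drive_tool", "kwargs": {
  "plan": [
    {"claw": 1, "x": 0, "y": 0, "z": 0, "twist": 0},
    {"claw": 1, "x": 0, "y": 0, "z": 0, "twist": 0}
  ]
}}

```text
clock: 19.38
tool_pos: [0.4785, -0.0527, 0.1125]
tcp_rot: [[-0.001, 1.0, -0.002], [-0.0, -0.002, -1.0], [-1.0, -0.001, 0.0]]
contact_force: [-0.1, -0.7, 0.6]
finger_gap: 1.001
```

>>> {"fn": "drive_tool", "kwargs": {
  "plan": [
    {"claw": 1, "x": 2, "y": 0.2, "z": -0.1, "twist": 0},
    {"claw": 1, "x": 4, "y": 0.2, "z": -0.1, "twist": 0},
    {"claw": 1, "x": 5.5, "y": 0.2, "z": -0.1, "twist": 0},
    {"claw": 1, "x": 6, "y": 0.2, "z": -0.1, "twist": 0},
    {"claw": 0.6, "x": 6, "y": 0.2, "z": -0.1, "twist": 0}
  ]
}}

```text
clock: 19.8
tool_pos: [0.4811, -0.0518, 0.0521]
tcp_rot: [[-0.001, 1.0, -0.002], [-0.001, -0.002, -1.0], [-1.0, -0.001, 0.001]]
contact_force: [-0.9, -0.2, 0.8]
finger_gap: 0.973
```

>>> {"fn": "drive_tool", "kwargs": {
  "plan": [
    {"claw": 0.1, "x": 0, "y": 0, "z": 0, "twist": 0},
    {"claw": 0.1, "x": 0, "y": 0, "z": 0, "twist": 0},
    {"claw": 0.1, "x": 0, "y": 0, "z": 0, "twist": 0},
    {"claw": 0.1, "x": 0, "y": 0, "z": 0, "twist": 0},
    {"claw": 0.1, "x": 0, "y": 0, "z": 0, "twist": 0}
  ],
  "squeeze": 20
}}

```text
clock: 20.22
tool_pos: [0.481, -0.0516, 0.0525]
tcp_rot: [[0.001, 1.0, -0.002], [0.0, -0.002, -1.0], [-1.0, 0.001, -0.0]]
contact_force: [0.2, -0.0, 0.2]
finger_gap: 0.629
```

>>> {"fn": "drive_tool", "kwargs": {
  "plan": [
    {"claw": 0.1, "x": 0, "y": 0, "z": 0, "twist": 0},
    {"claw": 0.1, "x": 0, "y": 0, "z": 0, "twist": 0},
    {"claw": 0.1, "x": 0, "y": 0, "z": 0, "twist": 0},
    {"claw": 0.1, "x": 0, "y": 0, "z": 0, "twist": 0},
    {"claw": 0.1, "x": 0, "y": 0, "z": 0, "twist": 0}
  ],
  "squeeze": 30
}}

```text
clock: 20.63
tool_pos: [0.4805, -0.0517, 0.0519]
tcp_rot: [[-0.0, 1.0, -0.002], [0.0, -0.002, -1.0], [-1.0, -0.0, -0.0]]
contact_force: [0.6, -0.1, -1.2]
finger_gap: 0.295
```

>>> {"fn": "drive_tool", "kwargs": {
  "plan": [
    {"claw": 0.1, "x": -1, "y": 0, "z": 0, "twist": 0},
    {"claw": 0.1, "x": -3, "y": 0, "z": 0, "twist": 0},
    {"claw": 0.1, "x": -6, "y": 0, "z": 0, "twist": 0},
    {"claw": 0.1, "x": -9.5, "y": 0, "z": 0, "twist": 0},
    {"claw": 0.1, "x": -13, "y": 1, "z": -1, "twist": 0}
  ]
}}

```text
clock: 21.05
tool_pos: [0.4889, -0.0441, 0.1838]
tcp_rot: [[-0.001, 1.0, -0.006], [-0.0, -0.006, -1.0], [-1.0, -0.001, 0.0]]
contact_force: [2.0, 0.4, -2.1]
finger_gap: 0.291
```

>>> {"fn": "drive_tool", "kwargs": {
  "plan": [
    {"claw": 0.1, "x": 0, "y": 2.6, "z": -2.1, "twist": 0},
    {"claw": 0.1, "x": 0, "y": 5.2, "z": -4.2, "twist": -1},
    {"claw": 0.1, "x": 0, "y": 7.8, "z": -6.3, "twist": -2},
    {"claw": 0.1, "x": 0, "y": 10.4, "z": -8.4, "twist": -3},
    {"claw": 0.1, "x": 0, "y": 13, "z": -10.5, "twist": -3.5}
  ]
}}

```text
clock: 21.47
tool_pos: [0.6218, 0.0643, 0.1825]
tcp_rot: [[-0.0, 0.998, 0.06], [0.0, 0.06, -0.998], [-1.0, -0.0, -0.0]]
contact_force: [0.9, -0.6, 0.2]
finger_gap: 0.287
```

>>> {"fn": "drive_tool", "kwargs": {
  "plan": [
    {"claw": 0.1, "x": 0, "y": 1.9, "z": -1.4, "twist": 0},
    {"claw": 0.1, "x": 2, "y": 1.9, "z": -1.4, "twist": 0},
    {"claw": 0.1, "x": 4.5, "y": 1.9, "z": -1.4, "twist": 0},
    {"claw": 0.1, "x": 7, "y": 1.9, "z": -1.4, "twist": 0},
    {"claw": 0.1, "x": 9, "y": 1.9, "z": -1.4, "twist": 0}
  ]
}}

```text
clock: 21.88
tool_pos: [0.6384, 0.0781, 0.0907]
tcp_rot: [[-0.001, 0.998, 0.059], [-0.001, 0.059, -0.998], [-1.0, -0.001, 0.001]]
contact_force: [0.2, -0.0, -1.9]
finger_gap: 0.29
```

>>> {"fn": "drive_tool", "kwargs": {
  "plan": [
    {"claw": 0.1, "x": 1, "y": 0, "z": 0, "twist": 0},
    {"claw": 0.1, "x": 2, "y": 0, "z": 0, "twist": 0},
    {"claw": 0.1, "x": 2.8, "y": 0, "z": 0, "twist": 0},
    {"claw": 0.1, "x": 3.4, "y": 0, "z": 0, "twist": 0},
    {"claw": 0.1, "x": 3.8, "y": 0, "z": 0, "twist": 0}
  ]
}}

```text
clock: 22.3
tool_pos: [0.6393, 0.0782, 0.0541]
tcp_rot: [[0.001, 0.998, 0.059], [0.0, 0.059, -0.998], [-1.0, 0.001, -0.0]]
contact_force: [-0.4, 0.0, -2.2]
finger_gap: 0.287
```

>>> {"fn": "drive_tool", "kwargs": {
  "plan": [
    {"claw": 0.1, "x": 0.1, "y": 0, "z": -0.1, "twist": 0},
    {"claw": 0.1, "x": 0.2, "y": 0, "z": -0.1, "twist": 0},
    {"claw": 0.1, "x": 0.3, "y": 0, "z": -0.1, "twist": 0},
    {"claw": 0.1, "x": 0.4, "y": 0, "z": -0.1, "twist": 0},
    {"claw": 0.1, "x": 0.4, "y": 0, "z": -0.1, "twist": 0}
  ]
}}

```text
clock: 22.72
tool_pos: [0.6391, 0.0792, 0.0502]
tcp_rot: [[0.0, 0.998, 0.059], [0.0, 0.059, -0.998], [-1.0, 0.0, -0.0]]
contact_force: [-0.5, -0.6, -2.1]
finger_gap: 0.292
```

>>> {"fn": "drive_tool", "kwargs": {
  "plan": [
    {"claw": 0.1, "x": 0.05, "y": 0, "z": 0, "twist": 0},
    {"claw": 0.1, "x": 0.1, "y": 0, "z": 0, "twist": 0},
    {"claw": 0.1, "x": 0.1, "y": 0, "z": 0, "twist": 0}
  ]
}}

```text
clock: 22.97
tool_pos: [0.639, 0.0791, 0.0491]
tcp_rot: [[0.0, 0.998, 0.059], [0.0, 0.059, -0.998], [-1.0, 0.0, -0.0]]
contact_force: [-0.2, -0.4, -1.5]
finger_gap: 0.291
```

>>> {"fn": "drive_tool", "kwargs": {
  "plan": [
    {"claw": 0.1, "x": 0.05, "y": 0, "z": 0, "twist": 0},
    {"claw": 0.1, "x": 0.1, "y": 0, "z": 0, "twist": 0},
    {"claw": 0.1, "x": 0.1, "y": 0, "z": 0, "twist": 0}
  ]
}}

```text
clock: 23.22
tool_pos: [0.6391, 0.0791, 0.049]
tcp_rot: [[0.0, 0.998, 0.059], [0.001, 0.059, -0.998], [-1.0, 0.0, -0.001]]
contact_force: [-4.3, 0.3, 7.5]
finger_gap: 0.292
```

>>> {"fn": "drive_tool", "kwargs": {
  "plan": [
    {"claw": 0.7, "x": 0, "y": 0, "z": 0, "twist": 0},
    {"claw": 0.7, "x": 0, "y": 0, "z": 0, "twist": 0},
    {"claw": 0.7, "x": 0, "y": 0, "z": 0, "twist": 0},
    {"claw": 0.7, "x": 0, "y": 0, "z": 0, "twist": 0},
    {"claw": 0.7, "x": 0, "y": 0, "z": 0, "twist": 0}
  ]
}}

```text
clock: 23.63
tool_pos: [0.639, 0.0792, 0.0479]
tcp_rot: [[-0.0, 0.998, 0.059], [0.0, 0.059, -0.998], [-1.0, -0.0, -0.0]]
contact_force: [0.1, 0.5, -0.4]
finger_gap: 0.581
```

>>> {"fn": "drive_tool", "kwargs": {
  "plan": [
    {"claw": 0.8, "x": -1, "y": 0, "z": 0, "twist": 0},
    {"claw": 0.8, "x": -4, "y": 0, "z": 0, "twist": 0},
    {"claw": 0.8, "x": -8, "y": 0, "z": 0, "twist": 0},
    {"claw": 0.8, "x": -12, "y": 0, "z": 0, "twist": 0},
    {"claw": 0.8, "x": -12, "y": 0, "z": -4, "twist": 0}
  ]
}}

```text
clock: 24.05
tool_pos: [0.6414, 0.1093, 0.1783]
tcp_rot: [[0.013, 0.999, 0.047], [-0.002, 0.047, -0.999], [-1.0, 0.013, 0.002]]
contact_force: [3.0, -1.8, 1.2]
finger_gap: 0.79
```

>>> {"fn": "drive_tool", "kwargs": {
  "plan": [
    {"claw": 0.8, "x": -4, "y": -4, "z": -2, "twist": 0},
    {"claw": 0.8, "x": -4, "y": -8, "z": -4, "twist": 0},
    {"claw": 0.8, "x": -4, "y": -11, "z": -7, "twist": 0},
    {"claw": 0.8, "x": -4, "y": -14, "z": -10, "twist": 0},
    {"claw": 0.8, "x": -4, "y": -17, "z": -13, "twist": 0}
  ]
}}

```text
clock: 24.47
tool_pos: [0.4724, 0.2266, 0.2092]
tcp_rot: [[0.001, 0.998, 0.058], [0.001, 0.058, -0.998], [-1.0, 0.001, -0.001]]
contact_force: [0.6, 0.7, 0.6]
finger_gap: 0.798
```

>>> {"fn": "drive_tool", "kwargs": {
  "plan": [
    {"claw": 0.8, "x": 0, "y": 0, "z": -4, "twist": 0},
    {"claw": 0.8, "x": 0, "y": 0, "z": -8, "twist": 0},
    {"claw": 0.8, "x": 0, "y": 0, "z": -12, "twist": 0},
    {"claw": 0.8, "x": 0, "y": 0, "z": -13, "twist": 0},
    {"claw": 0.8, "x": 0, "y": 0, "z": -13, "twist": 0}
  ]
}}

```text
clock: 24.88
tool_pos: [0.4644, 0.3598, 0.208]
tcp_rot: [[-0.0, 0.998, 0.065], [0.0, 0.065, -0.998], [-1.0, -0.0, -0.001]]
contact_force: [-0.1, -0.6, -0.3]
finger_gap: 0.804
```

```bash
python3 - <<'E'
from h import *
v=[robot.grab_frame(n) for n in ("top","side")]
cv2.imwrite("pics/side5.png",cv2.resize(v[1]["pixels"][120:340,200:460],(780,660))[60:,:,::-1])
cv2.imwrite("pics/top5.png",v[0]["pixels"][:,:,::-1])
c,s=np.cos(.062),np.sin(.062)
for n,x0 in dict(square=(.64,.08),round=(.645,.006),cross=(.649,-.068),bar=(.654,-.142)).items():
    for r,i in fit(v,n,x0,.012,.06,True):
        d=np.array(r)-[.647,-.031]; print(n,r,i,"rack",np.round([c*d[0]+s*d[1],-s*d[0]+c*d[1]],4))
for q in ("bowl","paste_jar","mould_plate"): print(q,[(np.round(d["location"],3).tolist(),round(float(d["score"]),2)) for p in v for d in robot.boxes_of(p,q)])
E
```

```text
square [0.641, 0.0778] 0.92 rack [0.0008 0.109 ]
square [0.641, 0.0778] 0.92 rack [0.0008 0.109 ]
round [0.6473, 0.0069] 0.9 rack [0.0026 0.0378]
round [0.6461, 0.0082] 0.93 rack [0.0015 0.0392]
round [0.6469, 0.0042] 0.92 rack [0.0021 0.0351]
cross [0.6502, -0.0673] 0.87 rack [ 0.0009 -0.0364]
cross [0.6496, -0.0671] 0.87 rack [ 0.0004 -0.0362]
cross [0.6501, -0.0687] 0.9 rack [ 0.0008 -0.0378]
bar [0.6558, -0.1427] 0.85 rack [ 0.0019 -0.112 ]
bar [0.6539, -0.1416] 0.91 rack [ 0.     -0.1108]
bar [0.6568, -0.1438] 0.85 rack [ 0.0028 -0.1132]
bowl [([0.573, 0.354, 0.024], 0.6), ([0.674, -0.345, 0.016], 0.41), ([0.572, 0.367, 0.027], 0.58)]
paste_jar [([0.492, -0.335, 0.051], 0.78), ([0.494, -0.346, 0.051], 0.6)]
mould_plate [([0.673, -0.345, 0.014], 0.89), ([0.571, 0.356, 0.022], 0.74), ([0.672, -0.357, 0.014], 0.89), ([0.573, 0.368, 0.032], 0.59)]
```

View pics/side5.png

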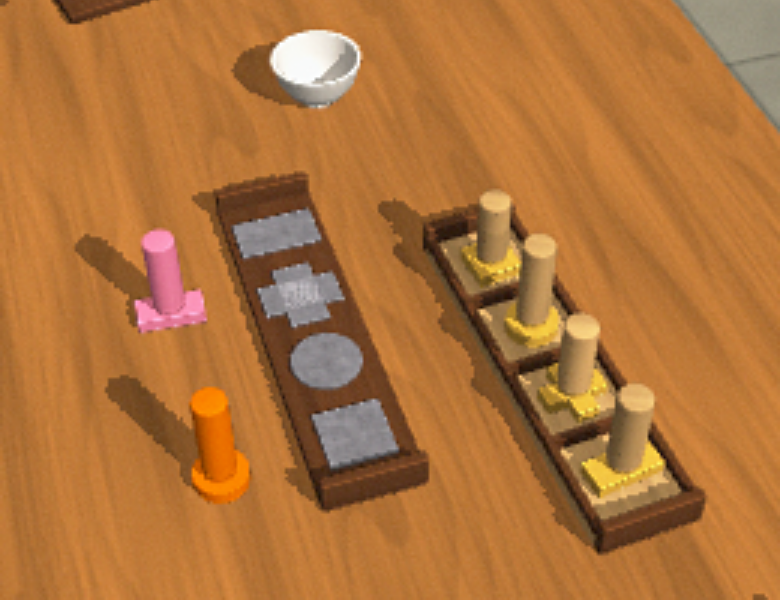

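View pics/top5.png

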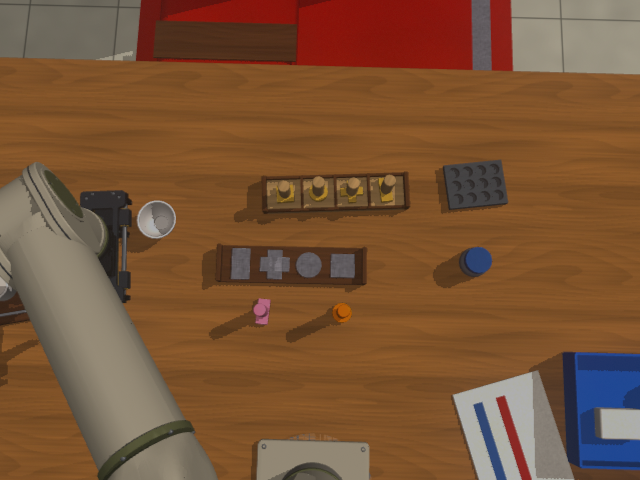

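All four stand upright in mirrored order in the new rack. The pads are bare, the bystanders haven't moved and the arm is clear.

```bash
python3 -c "
from bench import robot
print(robot.hand_in())"
```

```text
the job is handed in; nothing more can be done
None
```

All four stamps now stand in the pale rack in reverse order: from left to right square, round, cross, bar, where before it was bar, cross, round, square. I handed the job in at about 25 s; no verdict is reported.

- **Placement:** in the last pictures every stamp stands upright in its mirrored bay. The fits put each one within about 3 mm of its bay's centre, well inside the 14 mm and 16 mm limits.
- **Setting down:** each stamp was lowered slowly until the wrist felt light contact (2.5 to 7.5 N) and only then released. I read no stamp height or speed directly.
- **Bystanders:** the bowl, jar and mould plate are where they were to within a few millimetres. The pink and orange look-alikes were left alone.
- **Disagreements:** the two cameras differed by up to about 4 mm in y, and the square stamp's position rests on one view only. The networks also gave a few false hits, such as swapping bowl and mould plate, which the pictures ruled out.

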